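# Crack the stuck lid of a dry box with a spatula and hold it ajar

### The job

The lid of the dry box is stuck to its gasket. Pick up the lifting spatula by its grip, slide its blade under the lid's orange front lip without touching the lid with the gripper, and lift until the seal breaks free, without throwing the lid open or knocking the other things about. Finish while still holding the spatula in the gripper, with the lid's lip resting on its blade (the blade only under the lip, not over the box's wall) and its front edge kept still about 25 mm open.

Things in the scene. Friction and masses are not known exactly. Their poses are not given: they have to be found in the camera images.
- spatula_grip (a point): Centre of the upright red grip of the lifting spatula, a loose 240 g tool that starts with its flat steel blade on the bench. 51 mm above the blade's underside. The grip is a flat-sided block, 40 mm along the tool's x, 30 mm along its y, 80 mm tall (11 to 91 mm above the blade's underside). x points along the blade to its free front edge, z up the grip.
- spatula_tip (a point): Middle of the front edge of the spatula's blade, half-way through its thickness: 65 mm ahead (tool x) of the grip's centre and 49.5 mm below it. The blade is 3 mm thick, 70 mm wide and 115 mm long, and ends 50 mm behind the grip's centre. Same axes as the grip.
- spatula: The whole lifting spatula; the origin lies on the underside of the blade straight below the grip, same axes.
- dry_box: Clear plastic dry box, screwed to the bench, 200 mm deep (its x), 240 mm wide (y), 66 mm high; origin at the centre of its underside. Its front faces its own -x; the outer face of the front wall is at x = -100 mm. The shut lid's orange lip overhangs the front to x = -128 mm, 250 mm wide, underside 68 mm and top 78 mm above the bench, with free space below it.
- lid (a joint): Lid angle in rad: 0 shut, positive open. Hinge line 66 mm above the bench on the box's far side, 228 mm behind the lip's front edge, so 0.11 rad is 25 mm at the front edge. The seal sticks: lifting at the lip takes up to about 9 N within the first 1 to 4 mm, then suddenly only 2 to 3 N, the lid's own weight (350 g). It does not stay up by itself.
- lip (a point): Middle of the front lower edge of the lid's orange lip (moves with the lid; 68 mm above the bench when shut). Axes as the dry box's when shut.
- mug: Blue mug, 80 mm wide, 90 mm tall, handle to one side; a bystander; origin at the centre of its underside.
- tape_roll: Roll of yellow tape lying flat, 100 mm across, 24 mm tall; a bystander; origin at the centre of its underside.
- screw_jar: Screw jar, 60 mm across, 85 mm tall; a bystander; origin at the centre of its underside.
- solder_spool: Grey solder spool standing on end, 60 mm across, 44 mm tall; a bystander; origin at the centre of its underside.
- meter: Yellow multimeter lying flat, 150 by 80 by 32 mm; a bystander; origin at the centre of its underside.
- screwdriver: Screwdriver with red handle, 200 mm long, 26 mm thick, lying flat; a bystander; origin under its middle.
Mind the look-alikes: they are no part of the job. Leave any brown or turquoise look-alike of the spatula alone.

How it is judged (in metres and radians):
On the way, in this order (a step that is already met when the one before it is completed fails the run):
1. the spatula is held in the gripper, clear of the bench (contact force between the fingers and spatula above 2 N and height (world z) of spatula_tip above 0.012 m and height (world z) of spatula_grip above 0.07 m), for 0.2 s.
2. its blade is under the lip, the lid still shut (contact force between the fingers and spatula above 2 N and x of spatula_tip in the frame of dry_box between -0.122 and -0.095 m and y of spatula_tip in the frame of dry_box between -0.12 and 0.12 m and height (world z) of spatula_tip below 0.072 m and value of joint lid below 0.03 rad), for 0.1 s.
3. the seal has broken and the lid is lifted by the blade (contact force between the fingers and spatula above 2 N and value of joint lid above 0.06 rad and contact force between spatula and lid above 0.4 N), for 0.2 s.
At the end, for the whole second after the job is handed in: The lid is 0.066 to 0.165 rad open (front edge about 15 to 37 mm up) and still, resting on the spatula's blade (over 0.4 N); the spatula is still, gripped by the fingers (over 2 N) and its tip over 60 mm above the bench, in front of the box's wall; the gripper does not touch the lid (contact force between the fingers and spatula above 2 N and y of spatula_tip in the frame of dry_box between -0.12 and 0.12 m and value of joint lid between 0.066 and 0.165 rad and velocity of joint lid between -0.05 and 0.05 rad/s and contact force between spatula and lid above 0.4 N and contact force between each of the arm, the fingers and lid below 0.1 N and linear speed of spatula below 0.02 m/s and height (world z) of spatula_tip above 0.06 m and x of spatula_tip in the frame of dry_box between -0.13 and -0.09 m); the arm keeps its last pose, push and grip.
It fails at once if the lid was thrown open (more than 0.35 rad, about 80 mm at the front edge) (value of joint lid above 0.35 rad).
It fails at once if the gripper or arm pushed the lid (contact force between any of the fingers, the arm and lid above 1 N).
It fails at once if a bystander was moved more than 40 mm (distance of any of mug, tape_roll, screw_jar, solder_spool, meter, screwdriver from where it was at the start of the episode above 0.04 m).
It also fails if it takes over 42 s, if anything falls off the work surface, if the arm or the gripper's body presses on something with over 40 N, if the wrist force passes 120 N, or if a joint passes its speed limit or range.

### The arm

A 6-joint arm with a two-finger parallel gripper is mounted at the origin on the work surface. World frame = base frame: x ahead of the robot, y to its left, z up, the work surface at z = 0. Lengths are in mm, angles in degrees, forces in N, time in s.
With the tool pointing down it reaches from about 350 to 975 mm from the base axis. Payload 4.9 kg.
Tool frame: the origin (TCP) lies midway between the tips of the shut fingers; the grasp point (between the pads) lies 19 mm behind it; z points along the fingers, y is the direction in which the jaws open and shut (so a half turn about z gives the same grasp; the last joint's range is limited). The gripper opens to 85 mm and grips with 20 to 120 N. Pads are 22 mm wide; open, the fingers measure 114 mm over their backs; the gripper's body (76 mm by 85 mm) begins 54 mm behind the grasp point. The pads swing forward as they close: fully open they stand 13 mm farther back than shut.
Start: joints at [66.864, 3.019, 92.412, -0, 84.569, -6.818], TCP at [175.593, 599.807, 198.204] pointing down, gripper open.
Joint ranges: [-172.51, 172.51], [-57.92, 126.97], [3.15, 148.05], [-58.71, 238.71], [5.1, 150.11], [-179.66, 179.66]. Speed limits (degrees/s): [147.25, 147.25, 180, 180, 180, 180].

### API

Orientations are given as [roll, pitch, yaw] about the fixed x, y, z axes, in that order (R = Rz(yaw) Ry(pitch) Rx(roll)).
In Python, from station import * gives the robot as it stands. The module is installed in compiled form; this text tells all that it offers. Calls block until the motion is done:
- goto(position, orientation): joint-space move of the TCP to a pose.
- line_to(position, rot=None, max_speed=150, stop_force=None): straight line of the TCP; rot=None keeps the orientation; max_speed is the mean speed in mm/s. With stop_force (N) it stops when the force on the tool has changed by that much, and returns True; else False.
- set_joints(angles): joint-space move.
- move_gripper(opening, grasp_force=None): opening from 0.0 (shut) to 1.0 (fully open); grasp_force is the grip in N (None keeps the last); returns when the fingers have stopped.
- hold(seconds).
- ik(position, orientation): joint angles nearest the present ones, or None.
- state(): the state.
- capture(name): name is "scene" or "side" or "wrist"; returns a dict with "pixels" (400x640x3 uint8, red, green, blue), "depth" (400x640 float32, mm along the optical axis (not along the pixel's ray), 0 where there is no reading), "K" (3x3 intrinsics, pixels), "world_from_camera" (4x4, takes a point from camera to world coordinates). Camera axes: x right, y down, z forward; pixel columns grow to the right and rows downward; lengths in mm; the calibration is good to about 2 mm. A picture is of the moment at which its call begins.
A pose or a line that the arm cannot do raises Unreachable and nothing moves.
- sign_off(): hands the job in, once; it reports no verdict.
The state is a dict: "time_s": time; "qpos": joint angles; "qd": joint speeds; "effort": joint torques, N m; "tool_pos": TCP position; "tcp_rot": TCP orientation; "force": force on the tool from outside, world axes, zero at the start; "torque": the same for the moment, N m; "width": opening from 0.0 (shut) to 1.0 (fully open).
Only numpy, scipy, OpenCV 4.12 (cv2) and the standard library are available. Lean on these libraries where they do the work, as an engineer would, in place of code of your own. Each camera call takes 0.05 s, during which the arm holds its last target. There are 200 camera calls.

## Working session

There is one attempt and no reset: what is moved stays moved. The work goes in short steps, each a Python script; the robot and the scene stay as the last script left them, time stands still between calls to the robot, and variables do not carry over. Pictures are saved under pics/ and viewed, about 8 in all and at most 12, crops included, and the job is handed in when it is done.

```bash
mkdir -p pics; cat > h.py <<'E'
from station import *
import numpy as np, cv2
def save(n,f):
    c=capture(n); cv2.imwrite('pics/'+f+'.png',c['pixels'][:,:,::-1]); np.savez('pics/'+f+'.npz',**c); return c
def pts(c):
    v,u=np.mgrid[0:400,0:640]; d=c['depth']; K=c['K']
    P=np.stack([(u-K[0,2])/K[0,0]*d,(v-K[1,2])/K[1,1]*d,d],-1)
    T=c['world_from_camera']; W=P@T[:3,:3].T+T[:3,3]; W[d<=0]=np.nan; return W
E
python3 - <<'E'
from h import *
for n in('scene','side','wrist'):
    c=save(n,n+'0'); print(n,c['world_from_camera'].round(2).tolist(),c['K'][0,0])
a=[cv2.imread(f'pics/{n}0.png') for n in('scene','side')]
cv2.imwrite('pics/both.png',cv2.resize(np.vstack(a),None,fx=.75,fy=.75,interpolation=cv2.INTER_AREA))
print(state())
E
```

```text
scene [[-0.89, 0.37, -0.28, 885.78], [0.46, 0.7, -0.54, 601.29], [-0.0, -0.61, -0.79, 1032.31], [0.0, 0.0, 0.0, 1.0]] 388.0839025837754
side [[0.99, -0.12, 0.11, 394.94], [-0.16, -0.65, 0.74, -1183.22], [-0.02, -0.75, -0.66, 1083.85], [0.0, 0.0, 0.0, 1.0]] 484.87431243737893
wrist [[0.28, 0.91, 0.29, 99.52], [0.96, -0.27, -0.09, 621.8], [-0.0, 0.31, -0.95, 373.0], [0.0, 0.0, 0.0, 1.0]] 358.78468601736967
{'time_s': 0.15, 'qpos': array([ 6.68644990e+01,  3.05017575e+00,  9.24760266e+01,  1.20444957e-04,
        8.45688474e+01, -6.81643704e+00]), 'qd': array([ 0.0835936 , -0.16396695, -0.20583849,  0.11249813, -0.09106266,
        0.02889923]), 'effort': array([ 7.38848230e-04, -3.94243705e+01, -3.70719409e+01, -1.32415039e-04,
        4.61210424e-03, -1.49086264e-05]), 'tool_pos': array([175.37675878, 599.31057489, 197.20719427]), 'tcp_rot': array([-1.79905636e+02, -1.14003682e-02,  1.63680915e+02]), 'force': array([-1.12152757, -0.5712909 , -0.40613972]), 'torque': array([-0.01463104, -0.00674132,  0.06415805]), 'width': 1.0013709662075891}
```

View pics/both.png

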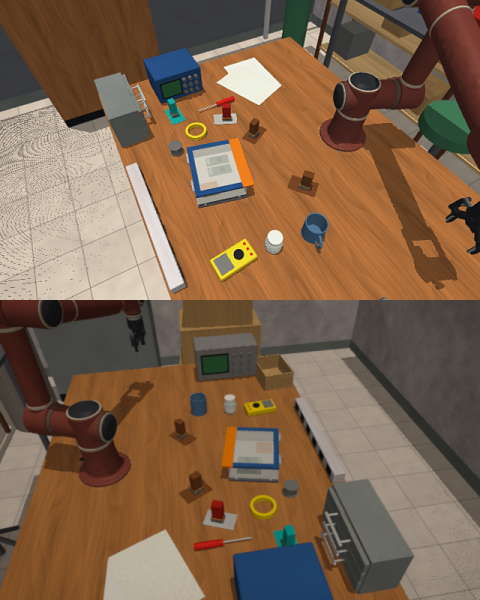

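The spatula I want is red on a grey blade, at scene (303,147) and side (289,280). Look-alikes in the scene view: brown at (407,240) and (339,171), turquoise at (233,147), and the red screwdriver handle at (300,136). The orange lip is at scene (322,216). Next I'll measure these and check one close crop.

```bash
python3 - <<'E'
from h import *
out=[]
for n in('scene','side'):
    c=dict(np.load(f'pics/{n}0.npz')); W=pts(c); hsv=cv2.cvtColor(c['pixels'],cv2.COLOR_RGB2HSV)
    H,S,V=hsv[...,0].astype(int),hsv[...,1],hsv[...,2]
    x,y,z=W[...,0],W[...,1],W[...,2]
    red=((H<5)|(H>175))&(S>180)&(V>90)&(x>250)
    k,lab,st,ce=cv2.connectedComponentsWithStats(red.astype(np.uint8))
    for i in range(1,k):
        if st[i,4]>25:
            p=W[lab==i]; print(n,'red',st[i],np.nanpercentile(p,[2,50,98],axis=0).round(0).tolist())
            t=p[p[:,2]>np.nanmax(p[:,2])-6]; print('  top',np.nanmean(t,0).round(1),len(t), cv2.minAreaRect(t[:,:2].astype(np.float32)))
    org=(H>8)&(H<16)&(S>200)&(V>180)&(z>50)&(z<100)
    p=W[org]; print(n,'lip',len(p),np.nanmedian(p,0).round(1),cv2.minAreaRect(p[:,:2].astype(np.float32)),cv2.boxPoints(cv2.minAreaRect(p[:,:2].astype(np.float32))).round(0).tolist())
    # blade: greyish pixels on table near the red grip
    u,v=(303,147) if n=='scene' else (289,280)
    m=(S<70)&(V>110)&(abs(z)<15); m[:v-45]=0;m[v+45:]=0;m[:,:u-60]=0;m[:,u+60:]=0
    k,lab,st,ce=cv2.connectedComponentsWithStats(m.astype(np.uint8))
    for i in range(1,k):
        if st[i,4]>40:
            p=W[lab==i]; r=cv2.minAreaRect(p[:,:2].astype(np.float32)); print(n,'blade',st[i],np.nanmedian(p,0).round(1),r,cv2.boxPoints(r).round(0).tolist())
    out.append(cv2.resize(c['pixels'][v-50:v+50,u-65:u+65,::-1],(650,290) if 0 else (390,300)))
cv2.imwrite('pics/crop.png',np.hstack(out))
E
```

```text
scene red [288 129  25  15 209] [[353.0, -470.0, 5.0], [420.0, -450.0, 24.0], [458.0, -336.0, 94.0]]
  top [ 443.4 -348.7   91.9] 49 ((445.20318603515625, -349.34423828125), (29.350027084350586, 36.423912048339844), 61.22941589355469)
scene red [297 145  10  12 102] [[435.0, -344.0, 26.0], [450.0, -337.0, 57.0], [465.0, -331.0, 82.0]]
  top [ 451.6 -337.6   81.2] 13 ((449.9065246582031, -336.2994079589844), (4.7821173667907715, 32.36566162109375), 66.74809265136719)
scene lip 871 [536.9 -24.6  78.1] ((534.7992553710938, -35.899208068847656), (250.41026306152344, 42.66436004638672), 76.56898498535156) [[485.0, -153.0], [526.0, -163.0], [585.0, 81.0], [543.0, 91.0]]
scene blade [ 289  102   74   38 1822] [ 225.3 -517.5    1.8] ((198.0316619873047, -545.49072265625), (246.51852416992188, 301.4286804199219), 22.358781814575195) [[27.0, -453.0], [141.0, -732.0], [369.0, -638.0], [255.0, -359.0]]
scene blade [285 151  31  15 288] [ 466.8 -349.     3.3] ((450.3297424316406, -353.24237060546875), (73.79080200195312, 113.39574432373047), 65.58280944824219) [[383.0, -363.0], [487.0, -410.0], [
[... 230 characters left out ...]
6.28662872314453), 70.94293975830078)
side red [259 319  39  14 358] [[348.0, -473.0, 9.0], [394.0, -466.0, 23.0], [442.0, -454.0, 29.0]]
  top [ 387.4 -461.4   26.9] 90 ((395.4416809082031, -461.7338562011719), (95.01686096191406, 16.068920135498047), 0.20958803594112396)
side lip 460 [531.5 -45.9  78.6] ((532.8562622070312, -37.517845153808594), (248.2586669921875, 41.54957580566406), 76.27911376953125) [[483.0, -153.0], [524.0, -163.0], [582.0, 78.0], [542.0, 88.0]]
side blade [270 279  47  28 588] [ 464.1 -363.5    3.2] ((447.8788757324219, -353.9600524902344), (72.92633056640625, 115.57598876953125), 69.03267669677734) [[381.0, -367.0], [489.0, -409.0], [515.0, -341.0], [407.0, -299.0]]
```

View pics/crop.png

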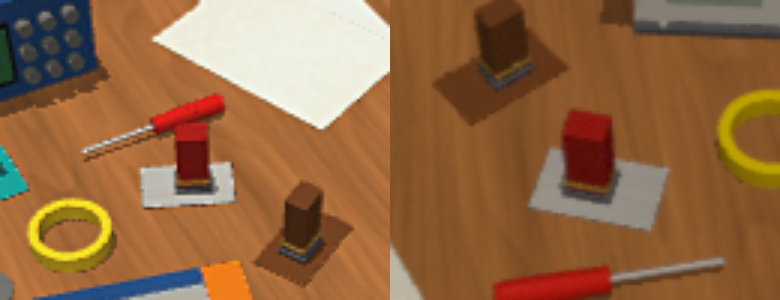

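The target is confirmed. The red grip is centred at about (442,-352) with its top at 92 mm, which matches the given 91. The blade measures 73×114 at yaw of about -22.5°, and its free end points to +x, away from the robot. The lip front middle is at about (513,-32), top at 78 mm, with a box yaw of about -13.5°. I'll move above the grip with the jaws along tool x and check with the wrist camera.

```bash
python3 - <<'E'
from h import *
for yaw in(67.5,-112.5):
    print(yaw,ik([442,-351.5,200],[180,0,yaw]),ik([470,-21,140],[180,0,yaw+9]))
j=[ (abs(ik([442,-351.5,200],[180,0,y])[5]),y) for y in(67.5,-112.5) if ik([442,-351.5,200],[180,0,y]) is not None]
y=min(j)[1]; print('yaw',y)
goto([442,-351.5,200],[180,0,y]); hold(.3)
s=state(); print(s['time_s'],s['tool_pos'],s['tcp_rot'],s['force'])
for n in('wrist','side'):
    c=save(n,n+'1'); W=pts(c); hsv=cv2.cvtColor(c['pixels'],cv2.COLOR_RGB2HSV); H,S,V=[hsv[...,i].astype(int) for i in range(3)]
    z=W[...,2]; near=np.hypot(W[...,0]-449,W[...,1]+353)<85
    t=W[near&(z>86)&(z<98)&((H<8)|(H>172))&(S>130)]; print(n,len(t), cv2.minAreaRect(t[:,:2].astype(np.float32)) if len(t) else 0)
    b=W[near&(abs(z-2)<12)&(S<70)&(V>80)]
    if len(b): r=cv2.minAreaRect(b[:,:2].astype(np.float32)); print('blade',len(b),np.median(b,0).round(1),r,cv2.boxPoints(r).round().tolist())
E
```

```text
67.5 [-46.04341509  -5.25175338 100.39693278   0.          84.8548206
 -23.54341509] [-1.16326135e+01 -1.65504303e+01  1.15960844e+02 -2.54444375e-14
  8.05895858e+01  1.86738652e+00]
-112.5 [-4.60434151e+01 -5.25175338e+00  1.00396933e+02 -2.54444375e-14
  8.48548206e+01  1.56456585e+02] [ -11.63261348  -16.55043026  115.96084443    0.           80.58958583
 -178.13261348]
yaw 67.5
3.8917 [ 442.1112221  -351.34112132  199.98851963] [-1.79997721e+02 -1.30750013e-03  6.75179257e+01] [ 0.4765096   0.13143915 -0.40731883]
wrist 1599 ((441.9564514160156, -350.8680419921875), (29.358339309692383, 37.67667007446289), 66.8323974609375)
blade 4943 [ 465.1 -347.7    3.3] ((449.0433654785156, -353.93914794921875), (70.03717803955078, 116.14936065673828), 66.61933135986328) [[382.0, -363.0], [488.0, -409.0], [516.0, -345.0], [410.0, -299.0]]
side 142 ((441.5040588378906, -352.9549865722656), (31.904325485229492, 39.388832092285156), 65.79936218261719)
blade 605 [ 462.2 -364.     3.5] ((448.6361083984375, -353.6941223144531), (72.66187286376953, 115.5909423828125), 66.8072280883789) [[381.0, -364.0], [487.0, -410.0], [516.0, -343.0], [410.0, -298.0]]
```

View pics/wrist1.png

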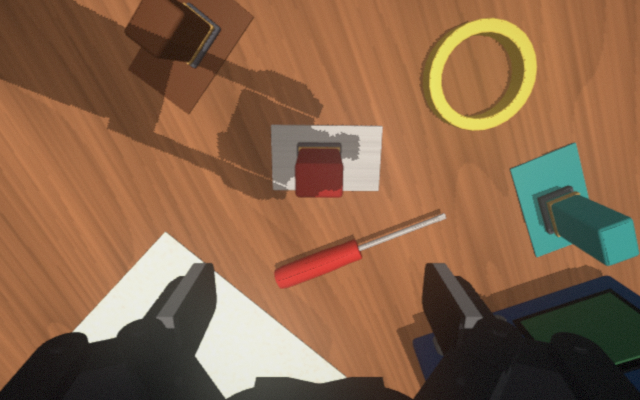

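The wrist view shows the red grip at (320,172) on the grey blade, with the jaws lined up along the blade and the neighbours clear. The fixes agree within 1 mm: grip (442,-351), yaw -23.3°. Next I grasp and lift.

```bash
python3 - <<'E'
from h import *
goto([442,-351.2,150],[180,0,66.7])
print(line_to([442,-351.2,44],max_speed=100,stop_force=8)); 
move_gripper(0.0,90); hold(.3); s=state(); print(s['width'],s['tool_pos'],s['force'],s['time_s'])
line_to([442,-351.2,130],max_speed=80); hold(.3); s=state(); print(s['width'],s['tool_pos'],s['force'],s['torque'],s['time_s'])
W=0
for n in('wrist','side','scene'):
    c=save(n,n+'2'); W=pts(c); hsv=cv2.cvtColor(c['pixels'],cv2.COLOR_RGB2HSV); S,V=hsv[...,1],hsv[...,2]
    z=W[...,2]; near=np.hypot(W[...,0]-449,W[...,1]+353)<85
    b=W[near&(z>60)&(z<115)&(S<75)&(V>80)]
    print(n,len(b)); 
    if len(b)<30: continue
    A=np.c_[b[:,:2]-[449,-353],np.ones(len(b))]; q=np.linalg.lstsq(A,b[:,2],rcond=None)[0]
    r=cv2.minAreaRect(b[:,:2].astype(np.float32)); print('blade',np.nanpercentile(b[:,2],[2,50,98]),q,r,cv2.boxPoints(r).round().tolist())
E
```

```text
False
0.43865914914020676 [ 442.41242931 -351.66103292   44.83062345] [-0.7899047  -0.05043427  5.61146474] 6.3167
0.4420740612214443 [ 441.87117404 -351.06452074  129.64373932] [-0.560172   -0.21942134 -2.01531218] [-0.01973833  0.02440903 -0.01650477] 7.8417
wrist 12182
blade [86.63559028 88.04436992 94.06222456] [-1.32156292e-03  3.01350864e-03  8.81733333e+01] ((448.65936279296875, -353.6573181152344), (70.06684112548828, 115.36585998535156), 67.03643035888672) [[382.0, -363.0], [488.0, -408.0], [515.0, -344.0], [409.0, -299.0]]
side 636
blade [84.06774437 88.21829265 92.23386622] [-5.65487249e-03 -5.14429798e-03  8.82226261e+01] ((448.57171630859375, -353.3595886230469), (73.71520233154297, 115.3770751953125), 68.44937896728516) [[381.0, -366.0], [489.0, -409.0], [516.0, -340.0], [408.0, -298.0]]
scene 313
blade [84.58838347 88.29235799 94.04562206] [-2.10011577e-05  4.20769560e-03  8.84194003e+01] ((450.50482177734375, -349.98388671875), (77.60301971435547, 112.35490417480469), 66.2169189453125) [[383.0, -363.0], [486.0, -408.0], [518.0, -337.0], [415.0, -292.0]]
```

The tool is held level, with blade top = TCP − 41.4 mm as expected. Now I locate the brown look-alikes along the route, move high to a staging pose in front of the lip, and re-measure the lip.

```bash
python3 - <<'E'
from h import *
c=dict(np.load('pics/scene0.npz')); W=pts(c)
for n,(u,v) in dict(b1=(407,240),b2=(339,171),mug=(419,305)).items():
    p=W[v-18:v+18,u-14:u+14].reshape(-1,3); p=p[p[:,2]>40]; print(n,len(p),np.percentile(p,[2,50,98],axis=0).round().tolist())
x=np.array([np.cos(np.radians(-13.5)),np.sin(np.radians(-13.5))]); L=np.array([513.3,-32])
line_to([442,-351.2,200])
g=L-(65+45)*x; print(g)
goto([*g,200],[180,0,76.5]); hold(.2); s=state(); print(s['time_s'],s['tool_pos'],s['width'],s['force'])
for n in('wrist','scene','side'):
    c=save(n,n+'3'); W=pts(c); hsv=cv2.cvtColor(c['pixels'],cv2.COLOR_RGB2HSV); H,S,V=[hsv[...,i].astype(int) for i in range(3)]
    z=W[...,2]; p=W[(H>8)&(H<17)&(S>190)&(V>120)&(z>70)&(z<86)]; print(n,len(p))
    if len(p)<30: continue
    r=cv2.minAreaRect(p[:,:2].astype(np.float32)); print(np.median(p[:,2]),r,cv2.boxPoints(r).round(1).tolist())
E
```

```text
b1 245 [[317.0, 141.0, 42.0], [340.0, 162.0, 86.0], [356.0, 180.0, 93.0]]
b2 196 [[357.0, -209.0, 41.0], [384.0, -186.0, 80.0], [400.0, -174.0, 94.0]]
mug 532 [[396.0, 301.0, 42.0], [450.0, 340.0, 69.0], [472.0, 391.0, 92.0]]
[406.33930876  -6.32100998]
10.1167 [406.61210688  -7.06764367 200.00938333] 0.4403586452350618 [-0.02354297 -0.79897837 -1.72711346]
wrist 0
scene 902
78.08341903277949 ((534.1505737304688, -35.74388122558594), (253.0086212158203, 43.8537483215332), 76.4628677368164) [[483.20001220703125, -153.60000610351562], [525.9000244140625, -163.89999389648438], [585.0999755859375, 82.0999984741211], [542.4000244140625, 92.4000015258789]]
side 726
78.55438427467834 ((532.3564453125, -36.88133239746094), (256.70989990234375, 42.75928497314453), 76.52407836914062) [[481.70001220703125, -156.6999969482422], [523.2000122070312, -166.6999969482422], [583.0999755859375, 83.0], [541.5, 92.9000015258789]]
```

View pics/wrist3.png

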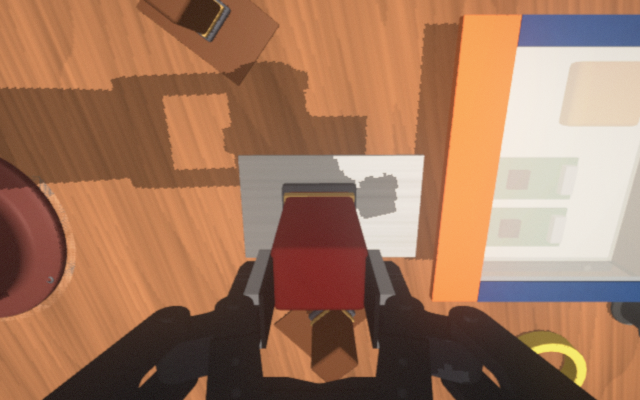

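The wrist view shows the blade (front edge at column ~420) facing the orange lip (columns ~440–520), with the way between them clear. The brown tools stay well off the path. I'll refine the lip from the wrist view, descend, and slide the blade in.

```bash
python3 - <<'E'
from h import *
c=dict(np.load('pics/wrist3.npz')); W=pts(c); hsv=cv2.cvtColor(c['pixels'],cv2.COLOR_RGB2HSV); H,S,V=[hsv[...,i].astype(int) for i in range(3)]
print(hsv[150,480],W[150,480],W[100,450:462:2].round(1).tolist())
p=W[(H>8)&(H<20)&(S>150)&(V>120)&(abs(W[...,2]-78)<8)]
x=np.array([np.cos(np.radians(-13.5)),np.sin(np.radians(-13.5))])
if len(p): r=cv2.minAreaRect(p[:,:2].astype(np.float32)); print(len(p),np.median(p[:,2]),r,cv2.boxPoints(r).round(1).tolist(),'front along x',np.percentile(p[:,:2]@x,[0.5,1,3,99]))
b=W[(S<75)&(V>80)&(abs(W[...,2]-158.6)<5)]; print('tip along x',np.percentile(b[:,:2]@x,[97,99,99.5]), 'expected lip front',np.array([513.2,-31.5])@x, 'expected tip',np.array([406.6,-7.07])@x+65)
g=np.array([406.3,-6.3])
print(line_to([*g,106],max_speed=100,stop_force=6)); hold(.2)
s=state(); print(s['time_s'],s['tool_pos'],s['force'])
save('side','side4');save('scene','scene4')
E
python3 -c "
import cv2,numpy as np
a=cv2.imread('pics/side4.png')[140:260,230:390];b=cv2.imread('pics/scene4.png')[150:270,250:410]
cv2.imwrite('pics/c4.png',np.hstack([cv2.resize(i,(400,300)) for i in(a,b)]))"
```

```text
[ 14 156 250] [542.98259681 -16.06740338  78.13508065] [[526.2, 29.2, 70.4], [526.1, 29.5, 75.3], [526.9, 29.4, 77.6], [528.2, 29.2, 78.4], [529.7, 28.8, 78.5], [531.5, 28.3, 77.9]]
15352 78.18737855650912 ((532.5223999023438, -36.893524169921875), (250.23707580566406, 44.84843063354492), 76.40511322021484) [[481.29998779296875, -153.1999969482422], [524.9000244140625, -163.8000030517578], [583.7000122070312, 79.4000015258789], [540.0999755859375, 90.0]] front along x [504.49671075 504.59352934 504.84624549 547.26474617]
tip along x [458.9708261  460.50282056 460.92163053] expected lip front 506.37377210954867 expected tip 462.01606835615655
False
11.5583 [406.81996697  -6.40054239 106.76494692] [-0.32207599  1.00291946 -1.67895374]
```

View pics/c4.png

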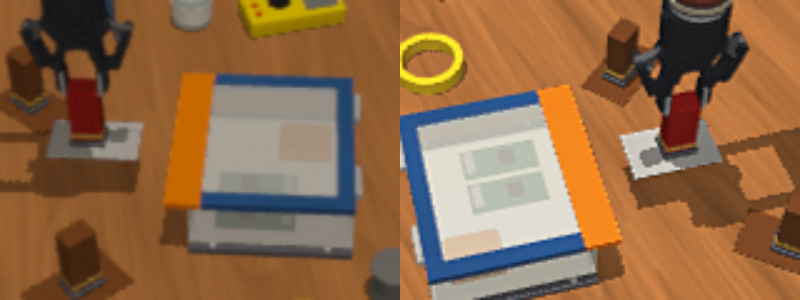

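The blade hangs level in front of the lip, at about half the lip's width (side crop blade (95,140), lip (190,140)). The blade's front edge is ~44 mm short of the lip. I'll slide in 62 mm at low height, watching the force.

```bash
python3 - <<'E'
from h import *
x=np.array([np.cos(np.radians(-13.5)),np.sin(np.radians(-13.5))]); g=np.array([406.3,-6.3])
line_to([*g,105.3],max_speed=20)
q=g+62*x; print(q,line_to([*q,105.3],max_speed=35,stop_force=5)); hold(.4)
s=state(); print(s['time_s'],s['tool_pos'],s['tcp_rot'],s['force'],s['width'])
for n in('wrist','scene','side'):
    c=save(n,n+'5'); W=pts(c); hsv=cv2.cvtColor(c['pixels'],cv2.COLOR_RGB2HSV); H,S,V=[hsv[...,i].astype(int) for i in range(3)]
    p=W[(H>8)&(H<20)&(S>150)&(V>120)&(abs(W[...,2]-78)<6)&(W[...,0]>460)]; print(n,len(p),np.median(p[:,2]) if len(p) else 0)
    r=W[((H<6)|(H>174))&(S>150)&(V>70)&(np.hypot(W[...,0]-q[0],W[...,1]-q[1])<45)&(W[...,2]>70)]; print('grip',len(r),np.nanpercentile(r,[2,98],axis=0).round().tolist() if len(r) else 0)
a=cv2.imread('pics/side5.png')[130:260,240:400];b=cv2.imread('pics/wrist5.png')
cv2.imwrite('pics/c5.png',np.hstack([cv2.resize(a,(369,300)),cv2.resize(b,(430,300))]))
E
```

```text
[466.58693506 -20.77361256] False
14.2333 [466.56575058 -20.76138357 105.29471616] [ 1.79999264e+02 -6.48420062e-04  7.64989776e+01] [ 0.0498362  -0.08045227 -1.15532613] 0.4411214135922504
wrist 22927 78.20618727352263
grip 7722 [[449.0, -34.0, 111.0], [485.0, -3.0, 153.0]]
scene 930 78.11945898768073
grip 603 [[446.0, -58.0, 91.0], [504.0, 15.0, 460.0]]
side 737 78.5334344436427
grip 588 [[444.0, -59.0, 92.0], [502.0, 21.0, 462.0]]
```

View pics/c5.png

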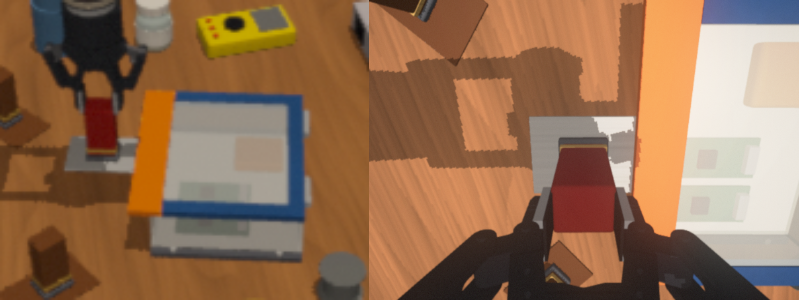

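The blade is under the lip with no contact force, and the lid is still shut (top at 78 mm). In the wrist half of the crop the blade disappears beneath the lip at column ~636. Now I lift slowly.

```bash
cat >> h.py <<'E'
def lipang(n,f):
    c=save(n,f); W=pts(c); hsv=cv2.cvtColor(c['pixels'],cv2.COLOR_RGB2HSV); H,S,V=[hsv[...,i].astype(int) for i in range(3)]
    x=np.array([np.cos(np.radians(-13.5)),np.sin(np.radians(-13.5))])
    p=W[(H>8)&(H<20)&(S>150)&(V>120)&(W[...,2]>72)&(W[...,2]<140)&(W[...,0]>475)]
    d=p[:,:2]@x-505.5-128; a=np.polyfit(d,p[:,2],1)
    print(n,len(p),'slope angle',-np.arctan(a[0]).round(3),'z@front',np.polyval(a,-128).round(1),'dz/228',((np.polyval(a,-128)-78.2)/228).round(3))
E
python3 - <<'E'
from h import *
q=[466.6,-20.8]
for z in(107,109,111,113,116,120,125,130):
    line_to([*q,z],max_speed=12); s=state(); print(s['time_s'].__round__(2),z,s['tool_pos'].round(1),s['force'].round(2),s['torque'].round(2),round(s['width'],3))
hold(.3)
for n in('wrist','scene','side'): lipang(n,n+'6')
a=cv2.imread('pics/side6.png')[130:260,240:400];b=cv2.imread('pics/wrist6.png')
cv2.imwrite('pics/c6.png',np.hstack([cv2.resize(a,(369,300)),cv2.resize(b,(430,300))]))
E
```

```text
14.68 107 [466.7 -20.8 107.2] [-0.55  0.68 -1.29] [ 0.03 -0.06 -0.02] 0.442
14.99 109 [466.7 -20.8 109.2] [-0.35  0.44 -2.34] [ 0.05 -0.01  0.01] 0.442
15.31 111 [466.4 -20.8 110.7] [ 0.64  0.33 -3.67] [ 0.02 -0.01 -0.04] 0.438
15.62 113 [466.4 -20.8 112.5] [ 3.25 -0.41 -7.52] [-0.03 -0.31  0.03] 0.438
16.02 116 [466.5 -20.8 116.4] [ 0.73 -0.86 -5.43] [0.04 0.06 0.03] 0.44
16.51 120 [466.7 -20.8 120.3] [-0.   -0.61 -4.7 ] [0.06 0.06 0.07] 0.438
17.07 125 [466.7 -20.8 125.2] [ 1.21 -0.55 -4.66] [-0.06 -0.18  0.01] 0.439
17.64 130 [466.6 -20.8 130.1] [ 0.8   0.04 -4.16] [-0.04 -0.13 -0.01] 0.442
wrist 22229 slope angle 0.069 z@front 99.1 dz/228 0.092
scene 967 slope angle 0.093 z@front 99.7 dz/228 0.094
side 760 slope angle 0.102 z@front 100.3 dz/228 0.097
```

View pics/c6.png

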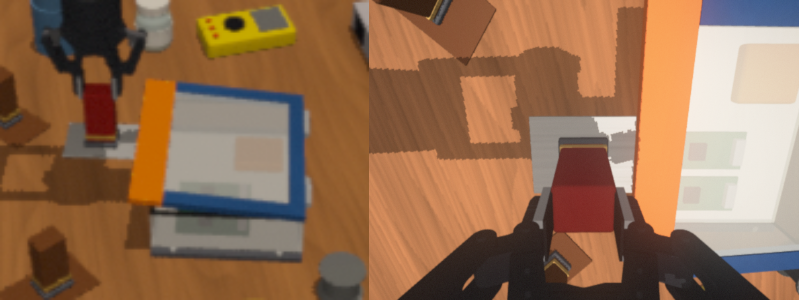

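The seal broke at about 7.5 N and the lid now rests on the blade at ~0.095 rad, with the tool still level. I'll trim to ~0.11 rad, let it settle, check it is still, and hand in.

```bash
python3 - <<'E'
from h import *
line_to([466.6,-20.8,133.5],max_speed=8); hold(1.0)
for n in('scene','side'): lipang(n,n+'7')
hold(.6); lipang('side','side8'); s=state(); print(s['time_s'],s['tool_pos'],s['force'],s['width'],abs(s['qd']).max())
a=pts(dict(np.load('pics/scene0.npz'))); 
sign_off()
E
```

```text
scene 969 slope angle 0.114 z@front 103.7 dz/228 0.112
side 761 slope angle 0.104 z@front 103.8 dz/228 0.112
side 757 slope angle 0.109 z@front 103.7 dz/228 0.112
20.4333 [466.5753441  -20.81295341 133.48702621] [ 1.32531612  0.05511034 -5.33598419] 0.4367097948938546 0.09491410200433062
the job is handed in; nothing more can be done
```

I gripped the red spatula across its 40 mm sides and slid the blade about 18 mm under the orange lip without touching it. I then lifted slowly, and the seal broke at about 6 N at the lip (7.5 N at the wrist, less the tool's weight). I handed in at about 20.4 s, still holding the spatula with the lip resting on its blade.

- **Lid angle:** the scene and side cameras both put the front edge 25.5 mm up, about 0.112 rad. Two side views 0.6 s apart agreed within 0.1 mm, so the lid was still.
- **Load on the blade:** the wrist carried about 3 N beyond the tool's weight, which matches the lid's own weight.
- **Blade position:** I estimate the tip is about 10 mm in front of the box's wall. I did not see this directly, because the lip hides the tip.
- **Gripper clearance:** by calculation the fingertips were about 30 mm above the lip.
- **Disagreements:** at the earlier 0.095 rad height, the wrist camera's slope fit read low (0.069 rad), while its height reading agreed with the other cameras. The lip's front-edge position differed by up to 2 mm between views.
- **Not checked:** I did not re-measure the bystanders at the end. The route stayed clear of them, and none had visibly moved in the pictures I viewed.

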